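# Load the UV sanitising rail with buffing blocks

## Task

The UV lamp hangs over the raised sanitising rail: swing it right out of the way to either side, about a quarter turn, then set every buffing block that is there on top of the narrow rail, flat and balanced, one beside another and centred across it, while the lamp stays aside. Then swing the lamp back so that its head is centred over the middle of the rail, press the green start button fully down, and leave all blocks lying on the rail under the lamp. Do not knock over or push away the red and plum polish bottles standing beside the rail.

Things in the scene. Friction and masses are not known exactly. Their poses are not given: they have to be found in the camera images.
- buff_pink_c (a point): Centre of the pink nail-buffing block: a rigid mini buffer, 46 mm (its x axis) x 28 mm (y) x 22 mm (z), about 25 g, pink with off-white panels on its long narrow sides; any face may be up. Lies flat on the table at the start. May be absent.
- buff_teal_c (a point): Centre of the teal nail-buffing block: a rigid mini buffer, 46 mm (its x axis) x 28 mm (y) x 22 mm (z), about 25 g, teal with off-white panels on its long narrow sides; any face may be up. Lies flat on the table at the start. May be absent.
- buff_lilac_c (a point): Centre of the lilac nail-buffing block: a rigid mini buffer, 46 mm (its x axis) x 28 mm (y) x 22 mm (z), about 25 g, lilac with off-white panels on its long narrow sides; any face may be up. Lies flat on the table at the start. May be absent.
- buff_orange_c (a point): Centre of the orange nail-buffing block: a rigid mini buffer, 46 mm (its x axis) x 28 mm (y) x 22 mm (z), about 25 g, orange with off-white panels on its long narrow sides; any face may be up. Lies flat on the table at the start. May be absent.
- buff_black_c (a point): Centre of the black nail-buffing block: a rigid mini buffer, 46 mm (its x axis) x 28 mm (y) x 22 mm (z), about 25 g, black with off-white panels on its long narrow sides; any face may be up. Lies flat on the table at the start. May be absent.
- rail_top (a point): Middle of the top face of the sanitising rail, a fixed solid aluminium ridge with upright sides: 20 mm wide (its x axis), 270 mm long (its y axis), top 45 mm above the table. z is up. Blocks go on top, overhanging at both sides (13 mm each when laid crosswise); five fit crosswise when spaced about 56 mm.
- lamp_knob (a point): Centre of the black upright knob on top of the UV lamp's head: cylinder 18 mm across and 45 mm high, its top 207 mm above the table. The head is a white disc 124 mm across, from 140 to 162 mm above the table, centred under the knob; the knob turns with the head.
- lamp_pivot (a point): Point on the upright axis about which the lamp arm swings, 154 mm above the table, at the lamp's post (20 mm thick, 32 mm hub up to 168 mm above the table; foot 80 mm across), which stands beyond the rail; the knob lies 160 mm from it.
- lamp_arm (a joint): Swing of the lamp arm in rad, range -1.9 to 1.9, growing counter-clockwise seen from above; near 0 the head is over the rail. Stiff (about 0.4 N m, so 3 N at the knob): it stays where it is left.
- start_top (a point): Centre of the top of the green start button (32 mm across) in a low round white housing standing on the table at one side, z up; pressed from above it sinks 6 mm against about 5 N and springs back.
- start (a joint): Travel of the start button in m, 0 out, 0.006 fully pressed.
- polish_red_c (a point): Bystander: red nail-polish bottle with black cap, 34 mm across, 82 mm tall, standing upright; this point is 40 mm above its base.
- polish_plum_c (a point): Bystander: plum nail-polish bottle with black cap, 34 mm across, 82 mm tall, standing upright; this point is 40 mm above its base.
Things that resemble listed ones, but are neither listed nor needed, are in the scene too. Of the things that look like the part that bears start_top, the smallest one is meant.

How it is judged:
By the outcome, as a careful person would: the job done as asked, in the order asked, and still so for the second after the job is handed in, with the robot touching nothing.
Of buff_pink, buff_teal, buff_lilac, buff_orange, buff_black only 3 to 5 are there at a start; the rules pass over those that are not, and their reading is None.
At some moment in a run one of buff_pink, buff_teal, buff_lilac, buff_orange, buff_black may be knocked a few centimetres aside while the robot is not near it.
Once in a run the grip may slacken for a moment while it holds something.
It also fails if it takes over 210 s, if anything falls off the work surface, if the arm or the gripper's body presses on something with over 40 N, if the wrist force passes 120 N, or if a joint passes its speed limit or range.

## Robot

A 7-joint arm with a two-finger parallel gripper is mounted at the origin on the work surface. World frame = base frame: x ahead of the robot, y to its left, z up, the work surface at z = 0. Lengths are in m, angles in rad, forces in N, time in s.
With the tool pointing down it reaches from about 0.4 to 0.85 m from the base axis. Payload 10.4 kg.
Tool frame: the origin (TCP) lies at the very end of the fingers, on their centre line; the grasp point (between the pads) lies 19 mm behind it (r.pinch_z is the distance from the TCP to the grasp point, in m); z points along the fingers, y is the line along which they close (so a half turn about z gives the same grasp; the last joint's range is limited). The gripper opens to 87 mm and grips with 3 to 60 N. Pads are 19 mm wide; open, the fingers measure 117 mm over their backs; the gripper's body (75 mm by 190 mm) begins 51 mm behind the grasp point.
Start: joints at [1.324, 0.332, -0.065, 1.46, 0.022, 1.35, -0.088], TCP at [0.139, -0.609, 0.223] pointing down, gripper open.
Joint ranges: [-2.6, 2.6], [-0.5, 2.12], [-1.47, 1.34], [0.16, 2.42], [-1.27, 4.41], [0.06, 2.06], [-2.6, 2.6]. Speed limits (rad/s): [2.22, 2.22, 2.79, 2.79, 3.14, 3.14, 3.14].

## Interface

Orientations are given as a unit quaternion [x, y, z, w].
In Python, from bench import sensors, vision, r gives the robot as it stands.
- The arm moves only by the shell command python3 -m crank 'ROWS' [OPENING] [FORCE]. ROWS is JSON, a list of rows, each a list of 2 entries, a list of its own where there are three numbers: the shift along the tool's x, y, z normalised to -1 to 1, where 1 is 3 cm, then the turn about the tool's z normalised to -1 to 1, where 1 is 8 degrees. A call has 1 to 12 rows; each row shifts and turns the commanded pose from where the row before left it, along the tool's axes as they then stand; what a row does not reach is not made up. A row lasts 1/8 s, in which the tool goes at most 62.5 mm and 10.7 degrees, less where a joint would pass 70% of its speed; a pose out of reach is approached as far as the arm can. A call with a number of a shift or a turn outside -1 to 1 is refused whole. A call with a gripper value outside its range is refused whole. OPENING is the opening, from 0 (shut) to 1 (fully open), set as the call begins (- or left out, the last holds). The fingers move at their own pace and stop on an object; FORCE is the grip in N (left out, the last holds). Time passes only in rows, so rows that do not move let the fingers close. It gives the time, the measured TCP pose, the force, the opening and the grip force at its end, in the units of the state.
- sensors.read_state(): the state, without advancing time (a new reading comes with each control period).
- vision.camera(name): name is "scene" or "side" or "wrist"; returns the picture (420x560x3 uint8, red, green, blue); there is no depth.
- vision.camera_model(name): a dict with "vertical_fov" (degrees; the focal length in pixels is half the picture's height over the tangent of half this angle, whatever the lens; pixels are square), "cx", "cy" (the principal point, pixels), "camera_from_world" (4x4, takes a point from world to camera coordinates); the wrist camera has in their place "hand_eye" (4x4, takes a point from camera to tool coordinates, whose origin is the TCP and whose axes are the flange's). Camera axes: x right, y down, z forward; pixel columns grow to the right and rows downward; lengths in m; the calibration is good to about 2 mm. A picture is of the moment at which its call begins: read the wrist's pose just before it. camera_model takes no time and is no camera call.
- r.close_job(): hands the job in; it is judged then, once.
The state is a dict: "time": time; "joint_positions": joint angles; "joint_vel": joint speeds; "joint_torque": joint torques, N m; "ee_pos": TCP position; "eef_rot": TCP orientation; "ft_force": force on the tool from outside, world axes, zero at the start; "torque": the same for the moment, N m; "width": finger opening in m; "grip_force": force on a finger pad.
Only numpy, scipy, OpenCV 4.12 (cv2) and the standard library are available. Lean on these libraries where they do the work, as an engineer would, in place of code of your own. Each camera call takes 0.05 s, during which the arm holds its last target. There are 200 camera calls.

## Working session

There is one attempt and no reset: what is moved stays moved. The work goes in short steps, Python scripts to look and compute and a shell command to move; the robot and the scene stay as the last step left them, time stands still between calls to the robot, and variables do not carry over. Pictures are saved under pics/ and viewed, at most 16 in all, crops included, and the job is handed in when it is done.

```bash
ls; mkdir -p pics
python3 - <<'E'
from bench import sensors, vision, r
import cv2,numpy as np
s=sensors.read_state();print({k:np.round(v,3).tolist() for k,v in s.items()}, r.pinch_z)
for n in("scene","side","wrist"):
    m=vision.camera_model(n);print(n,{k:np.round(v,3).tolist() for k,v in m.items()})
    cv2.imwrite(f"pics/{n}0.png",vision.camera(n)[:,:,::-1])
E
```

```text
pics
{'time': 0.0, 'joint_positions': [1.324, 0.333, -0.065, 1.461, 0.022, 1.35, -0.088], 'joint_vel': [0.0, -0.001, -0.001, -0.0, -0.0, -0.001, -0.001], 'joint_torque': [0.0, -62.326, 0.025, -38.99, -0.061, 0.039, 0.0], 'ee_pos': [0.139, -0.609, 0.222], 'eef_rot': [0.994, 0.112, -0.0, -0.001], 'ft_force': [-0.589, 0.426, 0.083], 'torque': [-0.009, -0.004, 0.04], 'grip_force': 0.0, 'width': 0.087} 0.0187
scene {'vertical_fov': 45.858, 'cx': 286.221, 'cy': 211.977, 'camera_from_world': [[-0.518, 0.855, 0.019, 0.264], [0.601, 0.38, -0.703, -0.239], [-0.609, -0.353, -0.711, 1.708], [0.0, 0.0, 0.0, 1.0]]}
side {'vertical_fov': 42.035, 'cx': 274.003, 'cy': 207.155, 'camera_from_world': [[0.965, -0.262, -0.013, -0.522], [-0.203, -0.715, -0.669, 0.204], [0.165, 0.648, -0.743, 1.41], [0.0, 0.0, 0.0, 1.0]]}
wrist {'vertical_fov': 64.457, 'cx': 282.932, 'cy': 206.363, 'hand_eye': [[-0.001, -0.961, -0.278, 0.077], [1.0, -0.001, -0.001, 0.001], [0.0, -0.278, 0.961, -0.162], [0.0, 0.0, 0.0, 1.0]]}
```

View pics/scene0.png

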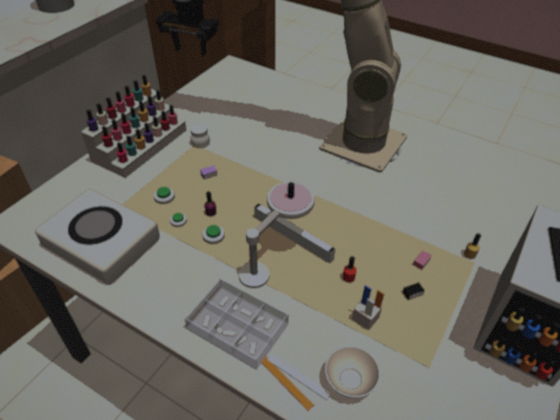

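View pics/side0.png

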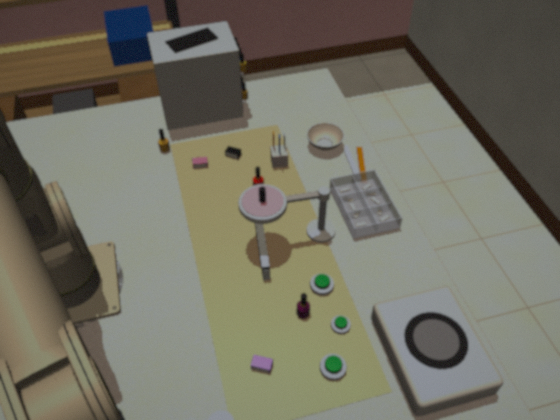

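The scene view shows lilac (208,172), pink (422,260) and black (413,291) blocks. The green buttons are at (164,194), (178,218) and (213,233), and the middle one is the smallest. The rail runs from (258,210) to (332,255), the lamp knob is at (291,188) and the post is at (253,237). The side view agrees. Next I measure by colour.

```bash
cat > h.py <<'E'
from bench import sensors, vision, r
import cv2,numpy as np
from scipy.spatial.transform import Rotation as R
def cam(n):
    s=sensors.read_state() 
    im=vision.camera(n); m=vision.camera_model(n)
    f=210/np.tan(np.radians(m["vertical_fov"]/2))
    if n=="wrist":
        T=np.eye(4);T[:3,:3]=R.from_quat(s["eef_rot"]).as_matrix();T[:3,3]=s["ee_pos"]
        W=T@np.array(m["hand_eye"])
    else: W=np.linalg.inv(np.array(m["camera_from_world"]))
    return im,(W,f,m["cx"],m["cy"])
def ray(c,uv):
    W,f,cx,cy=c; d=W[:3,:3]@np.array([(uv[0]-cx)/f,(uv[1]-cy)/f,1]); return W[:3,3],d
def onz(c,uv,z):
    o,d=ray(c,uv); return o+d*(z-o[2])/d[2]
def cross(c1,a,c2,b):
    o,d=ray(c1,a);p,e=ray(c2,b)
    t=np.linalg.lstsq(np.stack([d,-e],1),p-o,rcond=None)[0]
    x,y=o+d*t[0],p+e*t[1]; return (x+y)/2,np.linalg.norm(x-y)
def proj(c,p):
    W,f,cx,cy=c;q=W[:3,:3].T@(np.array(p)-W[:3,3]);return q[:2]/q[2]*f+[cx,cy]
HUE={"green":(45,80),"pink":(165,178),"lilac":(125,150),"teal":(82,98),"orange":(6,17)}
def blobs(im,col,amin=20,smin=90,vmin=60):
    h=cv2.cvtColor(im,cv2.COLOR_RGB2HSV)
    if col=="black": m=cv2.inRange(h,(0,0,0),(180,255,55))
    else:
        a,b=HUE[col];m=cv2.inRange(h,(a,smin,vmin),(b,255,255))
    cs=cv2.findContours(m,cv2.RETR_EXTERNAL,cv2.CHAIN_APPROX_NONE)[0]
    out=[]
    for k in cs:
        A=cv2.contourArea(k)
        if A>=amin: out.append((A,cv2.minAreaRect(k),k))
    return sorted(out,key=lambda t:-t[0])
E
python3 - <<'E'
from h import *
for n in("scene","side"):
    im,c=cam(n)
    for col,z in(("green",.02),("pink",.012),("lilac",.012),("teal",.012),("orange",.012),("black",.012)):
        for A,q,k in blobs(im,col,15,60):
            p=onz(c,q[0],z)
            if .2<p[0]<.9 and -.6<p[1]<.6: print(n,col,A,np.round(q[0]),np.round(q[1]),p.round(3))
a,ca=cam("scene");b,cb=cam("side")
print("knob",cross(ca,(291,183),cb,(262,188)))
for z,n,pts in((.207,"scene",[(291,183)]),(.045,"scene",[(258,208),(332,253)]),(.168,"scene",[(252,233)])):
    for p in pts: print(n,p,onz(ca,p,z).round(3))
for p,z in(((262,188),.207),((265,268),.045),((323,192),.168)): print("side",p,onz(cb,p,z).round(3))
v=np.hstack([cv2.resize(a[130:310,130:350],None,fx=1.8,fy=1.8),cv2.resize(b[120:300,200:420],None,fx=1.8,fy=1.8)])
cv2.imwrite("pics/z1.png",v[:,:,::-1])
E
```

```text
scene green 105.5 [212. 230.] [10. 13.] [ 0.615 -0.176  0.02 ]
scene green 82.5 [163. 192.] [ 9. 12.] [ 0.568 -0.396  0.02 ]
scene green 57.0 [178. 217.] [8. 9.] [ 0.628 -0.291  0.02 ]
scene pink 142.5 [422. 259.] [10. 17.] [0.395 0.356 0.012]
scene lilac 62.5 [208. 170.] [ 6. 14.] [ 0.411 -0.349  0.012]
scene orange 562.5 [273. 239.] [27. 41.] [ 0.549 -0.02   0.012]
scene orange 505.5 [286. 383.] [69.  8.] [0.886 0.228 0.012]
scene orange 90.5 [379. 299.] [ 7. 16.] [0.575 0.31  0.012]
scene orange 20.0 [348. 273.] [15. 18.] [0.543 0.209 0.012]
scene orange 19.0 [472. 255.] [5. 9.] [0.308 0.467 0.012]
scene black 1425.5 [ 95. 225.] [34. 54.] [ 0.77  -0.472  0.012]
scene black 682.5 [504. 283.] [ 12. 135.] [0.359 0.566 0.012]
scene black 149.0 [412. 290.] [11. 19.] [0.505 0.372 0.012]
scene black 109.5 [252. 259.] [ 5. 28.] [ 0.637 -0.028  0.012]
scene black 64.5 [290. 190.] [14.  5.] [ 0.351 -0.081  0.012]
scene black 58.0 [365. 296.] [ 6. 15.] [0.585 0.278 0.012]
scene black 57.5 [210. 211.] [ 9. 10.] [ 0.552 -0.233  0.012]
scene black 34.0 [476. 239.] [ 4. 11.] [0.247 0.461 0.012]

[... 740 characters left out ...]
506.0 [436. 340.] [64. 51.] [ 0.826 -0.397  0.012]
side black 203.5 [394. 364.] [105.   5.] [ 0.709 -0.425  0.012]
side black 109.5 [303. 306.] [22. 10.] [ 0.555 -0.224  0.012]
side black 70.0 [322. 215.] [ 4. 26.] [0.693 0.047 0.012]
side black 63.5 [233. 151.] [14.  7.] [0.51  0.378 0.012]
side black 47.0 [262. 194.] [13.  4.] [0.551 0.17  0.012]
knob (array([0.51489822, 0.0110344 , 0.20897805]), np.float64(0.003201272909750898))
scene (291, 183) [0.511 0.011 0.207]
scene (258, 208) [ 0.496 -0.103  0.045]
scene (332, 253) [0.532 0.152 0.045]
scene (252, 233) [0.675 0.002 0.168]
side (262, 188) [0.516 0.011 0.207]
side (265, 268) [ 0.488 -0.111  0.045]
side (323, 192) [ 0.67  -0.008  0.168]
```

View pics/z1.png

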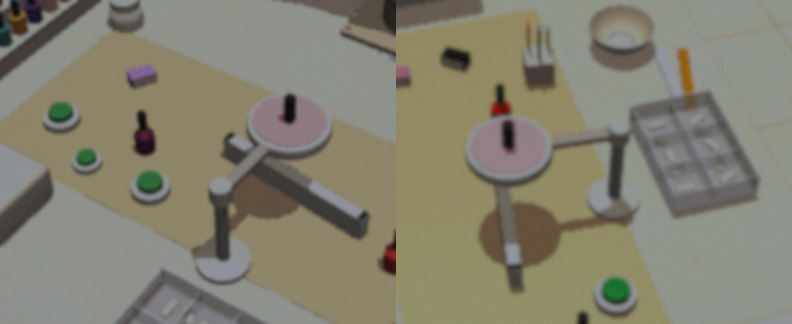

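The crop shows the lamp head over the rail with a slight offset. The rail ends are about (0.490,-0.108) and (0.532,0.155), the pivot is about (0.672,0) and the knob is at (0.514,0.011). I'll swing the lamp to the -y side.

```bash
cat >> h.py <<'E'
def plan(x,y,z,yaw=None):
    s=sensors.read_state();M=R.from_quat(s["eef_rot"]).as_matrix()
    d=M.T@(np.array([x,y,z])-s["ee_pos"])/.03
    cy=np.degrees(np.arctan2(M[1,0],M[0,0])); t=0 if yaw is None else -((yaw-cy+90)%180-90)/8
    print("shift",d.round(2),"yaw",round(cy,1),"turn",round(t,2),"j7",round(s["joint_positions"][6],2),"t",round(s["time"],1))
E
python3 -c "
from h import *
plan(.514,.011,.29,-4)"
```

```text
shift [ 16.79 -17.39  -2.25] yaw 12.8 turn 2.1 j7 -0.09 t 0.3
```

```bash
python3 -m crank '[[[0.93,-0.96,-0.19],0],[[0.93,-0.96,-0.19],0],[[0.93,-0.96,-0.19],0],[[0.93,-0.96,-0.19],0],[[0.93,-0.96,-0.19],0],[[0.93,-0.96,-0.19],0],[[0.93,-0.96,-0.19],0],[[0.93,-0.96,-0.19],0],[[0.93,-0.96,-0.19],0],[[0.93,-0.96,-0.19],0],[[0.93,-0.96,-0.19],0],[[0.93,-0.96,-0.19],0]]' 1
python3 -m crank '[[[0.9,-0.96,0],0],[[0.9,-0.96,0],0],[[0.9,-0.96,0],0],[[0.9,-0.96,0],0],[[0.9,-0.96,0],0],[[0,0,0],0.7],[[0,0,0],0.7],[[0,0,0],0.7],[[0,0,0],0],[[0,0,0],0]]'
python3 - <<'E'
from h import *
im,c=cam("wrist"); cv2.imwrite("pics/w1.png",im[:,:,::-1])
plan(.514,.011,.172,-4)
E
```

```text
time: 1.85
ee_pos: [0.389, -0.1969, 0.2913]
eef_rot: [0.994, 0.112, 0.0, 0.0]
ft_force: [1.3, 0.1, 0.3]
width: 0.0868
grip_force: 0.0
time: 3.1
ee_pos: [0.4881, -0.0278, 0.291]
eef_rot: [0.999, -0.034, 0.0, 0.0]
ft_force: [-0.2, 0.6, 0.3]
width: 0.0868
grip_force: 0.0
shift [ 0.77 -1.35  3.97] yaw -3.9 turn 0.02 j7 -1.69 t 3.1
```

View pics/w1.png

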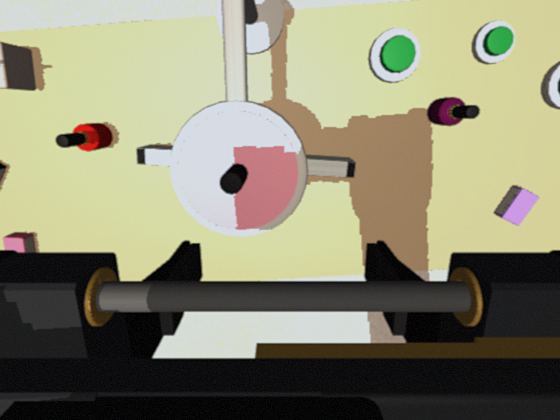

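The wrist view shows the knob top near (230,184), the disc centre near (239,167), and the rail ends near (140,156) and (353,168).

Run:
```python
from h import *
im,c=cam("wrist")
for n,uv,z in(("knobtop",(230,184),.207),("disc",(239,167),.162),("railL",(140,156),.045),("railR",(350,168),.045)): print(n,onz(c,uv,z).round(4))
for p in([.672,0,.168],[.511,.023,.045]): print(proj(c,p))
for q in blobs(im,"green",100)[:3]: print(q[0],q[1][0],onz(c,q[1][0],.02).round(3))
```

```text
knobtop [0.5142 0.0101 0.207 ]
disc [0.5195 0.0085 0.162 ]
railL [0.5229 0.1446 0.045 ]
railR [ 0.4906 -0.1111  0.045 ]
[227.60184709 -38.25489966]
[240.07077455 158.93491992]
902.5 (397.5, 53.5) [ 0.62  -0.174  0.02 ]
550.5 (499.0, 40.5) [ 0.626 -0.294  0.02 ]
```

```bash
python3 -m crank '[[[0.77,-0.66,0],0],[[0,-0.67,0],0],[[0,0,0],0],[[0,0,0.8],0],[[0,0,0.8],0],[[0,0,0.8],0],[[0,0,0.8],0],[[0,0,0.77],0],[[0,0,0],0]]' 1
python3 -m crank '[[[0,0,0],0],[[0,0,0],0],[[0,0,0],0],[[0,0,0],0],[[0,0,0],0],[[0,0,0],0]]' 0 20
```

```text
time: 4.32
ee_pos: [0.5129, 0.0091, 0.1706]
eef_rot: [0.999, -0.035, -0.001, 0.0]
ft_force: [0.1, -0.3, 0.7]
width: 0.0866
grip_force: 0.0
time: 5.08
ee_pos: [0.5139, 0.0104, 0.1718]
eef_rot: [0.999, -0.035, -0.0, 0.0]
ft_force: [0.0, 0.1, -0.2]
width: 0.0348
grip_force: 0.0
```

```bash
python3 -m crank '[[[0,0,0],0],[[0,0,0],0],[[0,0,0],0],[[0,0,0],0],[[0,0,0],0]]'
python3 -m crank '[[[0.03,0.557,0],-0.75],[[0.03,0.557,0],-0.75],[[0.03,0.557,0],-0.75],[[0.03,0.557,0],-0.75],[[0.03,0.557,0],-0.75],[[0.03,0.557,0],-0.75],[[0.03,0.557,0],-0.75],[[0.03,0.557,0],-0.75],[[0,0,0],0]]'
```

```text
time: 5.7
ee_pos: [0.514, 0.0104, 0.1718]
eef_rot: [0.999, -0.035, 0.0, 0.0]
ft_force: [-0.8, -1.1, -0.2]
width: 0.0173
grip_force: 20.0
time: 6.82
ee_pos: [0.5592, -0.1127, 0.1719]
eef_rot: [0.927, 0.374, 0.0, 0.0]
ft_force: [1.0, -2.9, 1.6]
width: 0.0173
grip_force: 20.0
```

```bash
python3 -m crank '[[[0.03,0.557,0],-0.75],[[0.03,0.557,0],-0.75],[[0.03,0.557,0],-0.75],[[0.03,0.557,0],-0.75],[[0.03,0.557,0],-0.75],[[0.03,0.557,0],-0.75],[[0.03,0.557,0],-0.75],[[0.03,0.557,0],-0.75],[[0,0,0],0],[[0,0,0],0]]'
python3 -m crank '[[[0,0,0],0],[[0,0,0],0],[[0,0,0],0],[[0,0,-0.8],0],[[0,0,-0.8],0],[[0,0,-0.8],0],[[0,0,-0.8],0],[[0,0,0],0]]' 0.6
python3 -c "
from h import *
plan(.5,.12,.36,0)
plan(.5,.12,.36,90)"
```

```text
time: 8.07
ee_pos: [0.6792, -0.1606, 0.172]
eef_rot: [0.696, 0.718, -0.0, 0.001]
ft_force: [2.1, -4.2, 0.2]
width: 0.0172
grip_force: 20.0
time: 9.07
ee_pos: [0.68, -0.1597, 0.2698]
eef_rot: [0.694, 0.72, 0.001, 0.001]
ft_force: [0.7, 0.6, -0.9]
width: 0.0516
grip_force: 0.0
shift [ 9.53 -5.66 -3.03] yaw 92.0 turn -11.0 j7 -0.05 t 9.1
shift [ 9.53 -5.66 -3.03] yaw 92.0 turn 0.25 j7 -0.05 t 9.1
```

```bash
python3 -m crank '[[[0.8,-0.6,-0.3],0],[[0.8,-0.6,-0.3],0],[[0.8,-0.6,-0.3],0],[[0.8,-0.6,-0.3],0],[[0.8,-0.6,-0.3],0],[[0.8,-0.6,-0.3],0],[[0.8,-0.6,-0.3],0],[[0.8,-0.6,-0.3],0],[[0.8,-0.6,-0.3],0.6],[[0.8,-0.6,-0.3],0.6],[[0,0,0],0],[[0,0,0],0]]' 1
python3 - <<'E'
from h import *
im,c=cam("wrist"); cv2.imwrite("pics/w2.png",im[:,:,::-1])
np.save("w2.npy",im); import pickle; pickle.dump(c,open("w2.pkl","wb"))
plan(.5,.12,.36,82)
E
```

```text
time: 10.58
ee_pos: [0.493, 0.074, 0.3571]
eef_rot: [0.752, 0.659, -0.0, -0.0]
ft_force: [-0.7, -1.2, -0.1]
width: 0.0873
grip_force: 0.0
shift [ 1.56  0.02 -0.1 ] yaw 82.4 turn 0.05 j7 -0.43 t 10.6
```

View pics/w2.png

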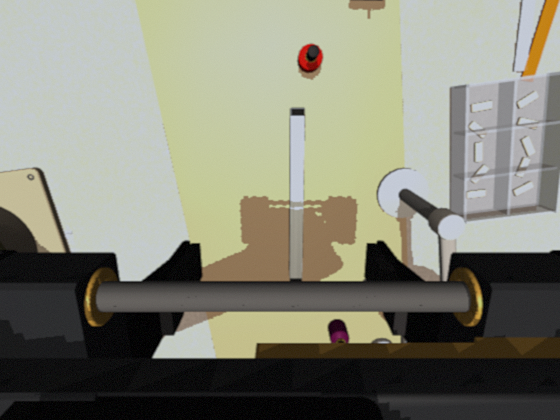

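Rail top face: columns 291–304, far end row ~108, near end ~282. Refining.

Run:
```python
from h import *
import pickle
im=np.load("w2.npy");c=pickle.load(open("w2.pkl","rb"))
g=cv2.cvtColor(im,cv2.COLOR_RGB2HSV)
for row in(125,150,175,215,250,270): print(row,[tuple(int(t) for t in g[row,x,1:]) for x in range(286,310,2)])
print([int(v) for v in g[100:122,297,2]],[int(v) for v in g[270:285,296,2]])
a=onz(c,(297.5,108),.045);b=onz(c,(297,282),.045);print(a,b,np.linalg.norm(a-b),(a+b)/2,np.degrees(np.arctan2((a-b)[1],(a-b)[0])))
print(onz(c,(449,223),.168))
```

```text
125 [(43, 204), (49, 197), (15, 172), (24, 217), (20, 214), (20, 213), (23, 215), (21, 215), (21, 217), (2, 165), (52, 198), (49, 202)]
150 [(49, 203), (53, 194), (16, 171), (24, 216), (22, 213), (20, 213), (23, 212), (21, 214), (21, 215), (19, 202), (55, 201), (55, 201)]
175 [(58, 203), (60, 195), (18, 168), (21, 217), (19, 214), (22, 213), (23, 214), (20, 214), (22, 211), (49, 186), (63, 204), (60, 201)]
215 [(101, 147), (104, 123), (21, 131), (26, 157), (24, 157), (23, 157), (23, 154), (26, 156), (38, 149), (97, 142), (98, 145), (98, 145)]
250 [(102, 145), (99, 126), (27, 130), (29, 150), (28, 154), (25, 152), (27, 149), (24, 149), (46, 132), (102, 142), (100, 145), (103, 144)]
270 [(103, 143), (97, 124), (28, 135), (29, 149), (30, 153), (27, 149), (25, 142), (26, 146), (57, 147), (104, 142), (102, 143), (99, 144)]
[203, 200, 201, 201, 204, 203, 194, 155, 113, 58, 29, 36, 37, 33, 45, 126, 207, 218, 214, 214, 214, 215] [149, 150, 148, 147, 147, 148, 151, 139, 92, 34, 16, 25, 29, 40, 46]
[0.52366177 0.14879403 0.045     ] [ 0.49091152 -0.11390866  0.045     ] 0.2647362472565091 [0.50728664 0.01744269 0.045     ] 82.8937937925334
[0.67082502 0.00464527 0.168     ]
```

```bash
python3 -m crank '[[[0.9,0.2,0.1],0],[[0.9,0.2,0.1],0],[[0.9,0.2,0.1],0],[[0.9,0.2,0.1],0],[[0.9,0.2,0.1],0],[[0.9,0.2,0.1],0],[[0.9,0.2,0.1],0],[[0,0,0],0],[[0,0,0],0]]'
cat > look.py <<'E'
from h import *
import sys
n,*cols=sys.argv[1:]
im,c=cam("wrist"); cv2.imwrite(f"pics/{n}.png",im[:,:,::-1])
# mask: colored block incl. panels found from colour only; print rect and world corners on top plane
for col in cols:
    for A,q,k in blobs(im,col,150,50)[:4]:
        if q[0][1]>245 and len(cols): continue
        P=[onz(c,p,.022) for p in cv2.boxPoints(q)]
        e=[P[1]-P[0],P[2]-P[1]];L=[np.linalg.norm(v) for v in e];v=e[int(np.argmax(L))]
        print(col,A,np.round(q[0]),"ctr",np.mean(P,0).round(4),"size",np.round(L,3),"long dir",round(np.degrees(np.arctan2(v[1],v[0]))%180,1))
E
python3 look.py w3 pink black
```

```text
time: 11.75
ee_pos: [0.56, 0.2557, 0.3361]
eef_rot: [0.753, 0.659, -0.001, -0.0]
ft_force: [-0.1, 0.4, -0.6]
width: 0.0867
grip_force: 0.0
pink 666.5 [158. 108.] ctr [0.4004 0.356  0.022 ] size [0.048 0.026] long dir 172.3
black 303.0 [41. 28.] ctr [0.2754 0.4722 0.022 ] size [0.014 0.04 ] long dir 154.7
black 188.5 [76. 42.] ctr [0.3147 0.4503 0.022 ] size [0.025 0.019] long dir 48.9
```

View pics/w3.png

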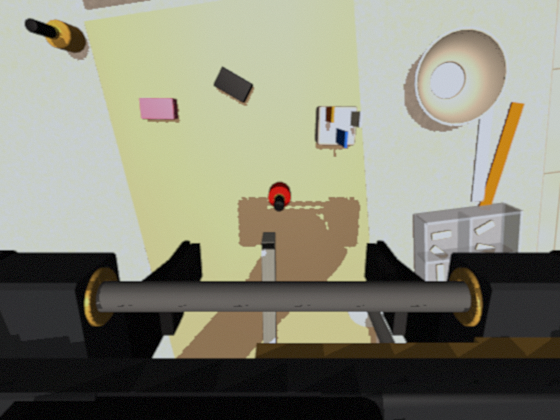

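Pink is at (158,108), black at (234,85), and the red bottle at (279,195) is undisturbed. I'll grasp pink first.

Run:
```python
from h import *
im,c=cam("wrist"); print("black",onz(c,(234,86),.02))
plan(.400,.356,.06,82)
```

```text
black [0.50936884 0.36998344 0.02      ]
shift [ 2.62 -5.73  9.22] yaw 82.3 turn 0.04 j7 -0.89 t 11.8
```

```bash
python3 -m crank '[[[0.43,-0.95,0.7],0],[[0.43,-0.95,0.7],0],[[0.43,-0.95,0.7],0],[[0.43,-0.95,0.7],0],[[0.43,-0.95,0.8],0],[[0.43,-0.95,0.8],0],[[0,0,0.9],0],[[0,0,0.9],0],[[0,0,0.9],0],[[0,0,0],0],[[0,0,0],0]]' 1
python3 look.py w4 pink black; python3 -c "
from h import *
plan(.4,.356,.004,82)"
```

```text
time: 13.22
ee_pos: [0.4008, 0.3559, 0.125]
eef_rot: [0.752, 0.659, 0.001, 0.0]
ft_force: [0.4, 0.1, -0.1]
width: 0.087
grip_force: 0.0
pink 1660.0 [279. 204.] ctr [0.3986 0.3578 0.022 ] size [0.044 0.03 ] long dir 172.3
black 1934.5 [406. 167.] ctr [0.5041 0.3744 0.022 ] size [0.026 0.05 ] long dir 143.8
black 940.0 [101.  88.] ctr [0.2786 0.4651 0.022 ] size [0.017 0.036] long dir 164.6
shift [-0.01 -0.04  4.04] yaw 82.4 turn 0.05 j7 -1.24 t 13.3
```

```bash
python3 -m crank '[[[0,0,0.8],0],[[0.03,-0.05,0.8],0],[[0.03,0,0.8],0],[[0,0,0.8],0],[[0,0,0.82],0],[[0,0,0],0],[[0,0,0],0]]' 1
python3 -m crank '[[[0,0,0],0],[[0,0,0],0],[[0,0,0],0],[[0,0,0],0],[[0,0,0],0],[[0,0,0],0],[[0,0,0],0],[[0,0,0],0]]' 0 20
python3 -m crank '[[[0,0,-0.9],0],[[0,0,-0.9],0],[[0,0,-0.9],0],[[0,0,-0.9],0],[[0,0,0],0],[[0,0,0],0]]'
python3 -c "
from h import *
plan(.508+.045*.125,.017+.045*.99,.052,83)"
```

```text
time: 14.15
ee_pos: [0.3997, 0.3586, 0.0047]
eef_rot: [0.752, 0.659, 0.001, 0.0]
ft_force: [-0.6, -0.6, 0.2]
width: 0.0875
grip_force: 0.0
time: 15.15
ee_pos: [0.399, 0.3579, 0.0032]
eef_rot: [0.752, 0.659, -0.0, 0.0]
ft_force: [0.3, 0.3, 1.7]
width: 0.0461
grip_force: 20.0
time: 15.9
ee_pos: [0.3989, 0.3574, 0.1105]
eef_rot: [0.752, 0.659, -0.0, 0.0]
ft_force: [-0.6, 0.4, -0.7]
width: 0.0462
grip_force: 20.0
shift [-9.27  5.09  1.96] yaw 82.4 turn -0.07 j7 -1.26 t 15.9
```

```bash
python3 -m crank '[[[-0.93,0.51,-0.1],0],[[-0.93,0.51,-0.1],0],[[-0.93,0.51,0],0],[[-0.93,0.51,0],0],[[-0.93,0.51,0],0],[[-0.93,0.51,0],0],[[-0.93,0.51,0],0],[[-0.93,0.51,0],0],[[-0.93,0.51,0],0],[[-0.93,0.51,0],0],[[0,0,0],0],[[0,0,0],0]]'
cat > rail.py <<'E'
from h import *
im,c=cam("wrist"); cv2.imwrite("pics/rail.png",im[:,:,::-1])
s=cv2.cvtColor(im,cv2.COLOR_RGB2HSV)
# sample world lines across the rail at height .045 and print brightness/saturation profile edges
u=np.array([np.sin(np.radians(83)),-np.cos(np.radians(83))]); v=np.array([-u[1],u[0]])
for t in(.08,.09,.10,.11,.12):
    S=[];V=[]
    for w in np.arange(-.03,.0301,.001):
        p=np.array([.508,.017])+v*t+u*w; x,y=proj(c,[*p,.045]).round().astype(int)
        if 0<=x<560 and 0<=y<420: S.append(s[y,x,1]);V.append(s[y,x,2])
    print(t,(x,y),"S"," ".join(map(str,S)));print("V"," ".join(map(str,V)))
E
python3 rail.py
```

```text
time: 17.4
ee_pos: [0.5132, 0.0617, 0.1165]
eef_rot: [0.752, 0.659, -0.0, -0.001]
ft_force: [0.0, 0.5, -1.2]
width: 0.0453
grip_force: 20.0
0.08 (np.int64(324), np.int64(170)) S 56 56 56 56 56 57 54 58 57 54 56 54 56 55 56 56 56 59 52 24 13 14 13 14 13 13 13 14 13 13 14 13 13 14 13 14 13 14 12 60 67 62 60 62 62 63 61 63 62 61 62 62 63 62 60 61 61 62 63 62 61
V 225 225 227 225 224 225 226 225 225 225 225 226 224 226 226 225 226 225 225 223 233 234 233 233 233 233 233 234 233 234 234 232 234 234 233 234 233 235 229 191 224 225 225 225 226 226 226 225 226 225 225 225 225 225 226 225 226 225 225 226 226
0.09 (np.int64(325), np.int64(156)) S 55 54 54 54 54 54 54 53 56 54 56 54 53 54 52 53 53 53 53 16 13 14 13 13 13 14 14 13 14 14 13 14 13 13 13 13 13 13 14 58 65 59 58 59 60 61 59 61 62 60 61 62 61 60 60 62 60 59 64 62 63
V 226 225 225 225 225 225 225 225 225 224 225 227 226 225 226 225 225 226 202 209 234 234 233 233 233 233 234 233 233 233 233 233 233 234 233 232 234 235 230 190 224 226 225 224 225 226 226 226 225 224 225 225 226 226 226 226 226 224 224 225 224
0.1 (np.int64(325), np.int
[... 671 characters left out ...]
25 225 225 225 225 224 225 226 225 225 225 225 226 225 225 226 224 210 233 234 234 233 233 233 233 233 233 233 234 234 233 233 234 233 233 236 234 166 199 227 225 225 226 225 226 225 226 226 225 226 225 226 225 225 226 225 226 226 227
0.12 (np.int64(326), np.int64(111)) S 47 47 46 48 46 48 48 47 48 49 48 47 46 49 48 48 49 49 50 39 5 14 14 13 14 13 12 13 13 13 14 13 13 14 13 13 13 14 15 57 93 54 53 54 53 55 53 54 54 55 56 58 57 56 57 56 57 56 58 58 58
V 226 226 226 225 225 225 224 226 225 225 225 226 226 224 225 224 225 226 223 217 220 235 233 233 233 233 233 233 232 232 233 233 233 234 233 234 233 236 234 165 168 225 226 225 225 226 225 225 226 226 226 225 225 225 224 225 225 226 225 224 225
```

View pics/rail.png

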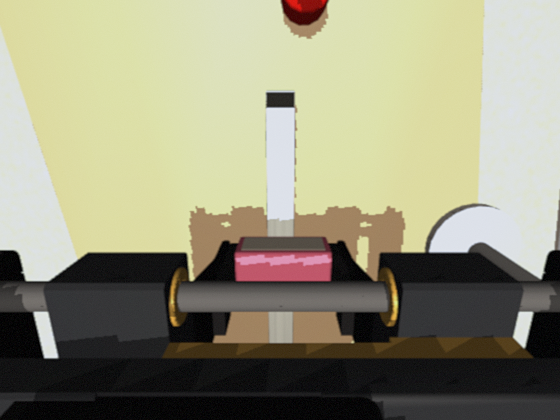

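The pink block is held square over the rail, whose measured axis matches the plan to 1 mm. Lowering.

```bash
python3 -c "
from h import *
im,c=cam('wrist');print(onz(c,(281,92),.045))
plan(.5073+.046*.122,.017+.046*.993,.0485,83)"
```

```text
[0.52403921 0.14881078 0.045     ]
shift [ 0.01 -0.01  2.28] yaw 82.5 turn -0.06 j7 -0.6 t 17.5
```

```bash
python3 -m crank '[[[0,0,0.6],-0.06],[[0,0,0.6],0],[[0,0,0.5],0],[[0,0,0.3],0],[[0,0,0.15],0],[[0,0,0.1],0],[[0,0,0.05],0],[[0,0,0],0]]'
python3 -c "
from h import *
plan(.5073+.046*.122,.017+.046*.993,.0485,83)"
```

```text
time: 18.5
ee_pos: [0.514, 0.0611, 0.0484]
eef_rot: [0.75, 0.662, 0.0, 0.0]
ft_force: [-0.5, -0.4, 0.2]
width: 0.0458
grip_force: 20.0
shift [ 0.05 -0.04 -0.  ] yaw 82.9 turn -0.01 j7 -0.66 t 18.5
```

```bash
python3 -m crank '[[[0,-0.03,0.02],0],[[0,0,0.02],0],[[0,0,0],0]]'
python3 -m crank '[[[0,0,0],0],[[0,0,0],0],[[0,0,0],0],[[0,0,-0.5],0],[[0,0,-0.9],0],[[0,0,-0.9],0],[[0,0,-0.9],0],[[0,0,-0.9],0],[[0,0,0],0]]' 0.8
python3 -c "
from h import *
plan(.505,.33,.16,54)"
```

```text
time: 18.88
ee_pos: [0.5137, 0.0612, 0.0481]
eef_rot: [0.75, 0.662, 0.0, 0.001]
ft_force: [-1.7, -1.4, 11.2]
width: 0.0462
grip_force: 20.0
time: 20.0
ee_pos: [0.5142, 0.0617, 0.1726]
eef_rot: [0.749, 0.662, 0.001, 0.001]
ft_force: [0.1, 0.1, 1.0]
width: 0.0697
grip_force: 0.0
shift [ 8.84 -1.41  0.42] yaw 82.9 turn 3.61 j7 -0.54 t 20.0
```

```bash
python3 -m crank '[[[0.95,-0.14,0],0],[[0.95,-0.14,0],0],[[0.95,-0.14,0],0],[[0.95,-0.14,0],0],[[0.95,-0.14,0],0],[[0.95,-0.14,0],0],[[0.95,-0.14,0],0],[[0.95,-0.14,0],0],[[0,0,0.5],0.9],[[0,0,0.5],0.9],[[0,0,0.4],0.9],[[0,0,0],0.9]]' 1
python3 -m crank '[[[0.5,0,0],0],[[0,0,0],0]]'
python3 look.py w5 black; python3 -c "
from h import *
plan(.505,.374,.004,54)"
```

```text
time: 21.5
ee_pos: [0.507, 0.2911, 0.1266]
eef_rot: [0.891, 0.453, -0.001, -0.0]
ft_force: [-0.4, 0.2, -0.3]
width: 0.0867
grip_force: 0.0
time: 21.75
ee_pos: [0.5168, 0.3051, 0.128]
eef_rot: [0.89, 0.456, 0.0, -0.0]
ft_force: [0.2, -0.0, 0.6]
width: 0.0871
grip_force: 0.0
black 798.5 [224. 145.] ctr [0.5082 0.3722 0.022 ] size [0.045 0.027] long dir 144.3
black 176.0 [475. 151.] ctr [0.6682 0.2512 0.022 ] size [0.012 0.026] long dir 81.5
shift [ 1.65 -1.66  4.13] yaw 54.3 turn 0.03 j7 -1.53 t 21.8
```

View pics/w5.png

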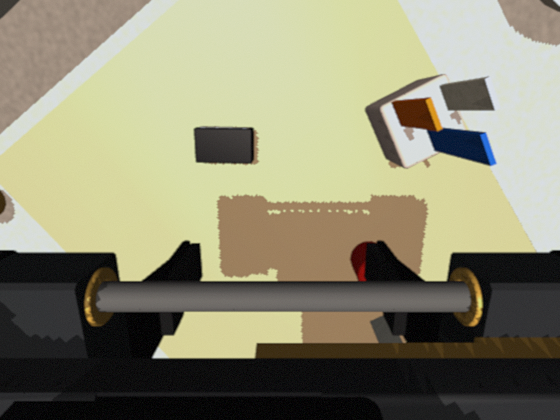

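```bash
python3 -m crank '[[[0.82,-0.79,0],0],[[0.82,-0.79,0],0],[[0,0,0.4],0],[[0,0,0.8],0],[[0,0,0.8],0],[[0,0,0.8],0],[[0,0,0.8],0],[[0,0,0.5],0],[[0,0,0],0],[[0,0,0],0]]' 1
python3 -m crank '[[[0,0,0],0],[[0,0,0],0],[[0,0,0],0],[[0,0,0],0],[[0,0,0],0],[[0,0,0],0],[[0,0,0],0],[[0,0,0],0]]' 0 20
python3 -m crank '[[[0,0,-0.9],0],[[0,0,-0.9],0],[[0,0,-0.9],0],[[0,0,-0.9],-0.9],[[0,0,-0.9],-0.9],[[0,0,0],-0.9],[[0,0,0],-0.9],[[0,0,0],0],[[0,0,0],0]]'
python3 -c "
from h import *
plan(.5074,.0150,.1,83)"
```

```text
time: 23.05
ee_pos: [0.5074, 0.3719, 0.0058]
eef_rot: [0.891, 0.455, 0.001, -0.0]
ft_force: [0.4, 0.8, 0.7]
width: 0.0871
grip_force: 0.0
time: 24.05
ee_pos: [0.5071, 0.3714, 0.005]
eef_rot: [0.891, 0.455, -0.0, 0.0]
ft_force: [0.4, 0.5, 0.3]
width: 0.0455
grip_force: 20.0
time: 25.18
ee_pos: [0.507, 0.3714, 0.1399]
eef_rot: [0.75, 0.661, -0.0, 0.0]
ft_force: [0.6, 0.1, -0.2]
width: 0.0456
grip_force: 20.0
shift [-11.78   1.51   1.33] yaw 82.7 turn -0.03 j7 -1.17 t 25.2
```

```bash
python3 -m crank '[[[-0.98,0.126,0],0],[[-0.98,0.126,0],0],[[-0.98,0.126,0],0],[[-0.98,0.126,0],0],[[-0.98,0.126,0],0],[[-0.98,0.126,0],0],[[-0.98,0.126,0],0],[[-0.98,0.126,0],0],[[-0.98,0.126,0],0],[[-0.98,0.126,0],0],[[-0.98,0.126,0],0],[[-0.98,0.126,0],0]]'
python3 -m crank '[[[0,0,0],0],[[0,0,0],0]]'
python3 - <<'E'
from h import *
im,c=cam("wrist"); cv2.imwrite("pics/w6.png",im[:,:,::-1])
for A,q,k in blobs(im,"pink",300,60)[:3]: print(A,q,onz(c,q[0],.067).round(4),[onz(c,p,.067).round(4).tolist() for p in cv2.boxPoints(q)])
plan(.5074,.0150,.051,83)
E
```

```text
time: 26.68
ee_pos: [0.5085, 0.0148, 0.1402]
eef_rot: [0.75, 0.661, 0.0, 0.0]
ft_force: [1.0, -0.0, 0.4]
width: 0.0459
grip_force: 20.0
time: 26.92
ee_pos: [0.5085, 0.0164, 0.1402]
eef_rot: [0.75, 0.662, 0.0, 0.0]
ft_force: [1.0, 0.2, 0.1]
width: 0.0457
grip_force: 20.0
2420.0 ((282.0, 157.0), (40.0, 64.0), 90.0) [0.514  0.0602 0.067 ] [[0.4937, 0.0767, 0.067], [0.5378, 0.0712, 0.067], [0.535, 0.0431, 0.067], [0.4895, 0.0489, 0.067]]
shift [-0.06 -0.03  2.97] yaw 82.9 turn -0.01 j7 -0.48 t 27.0
```

View pics/w6.png

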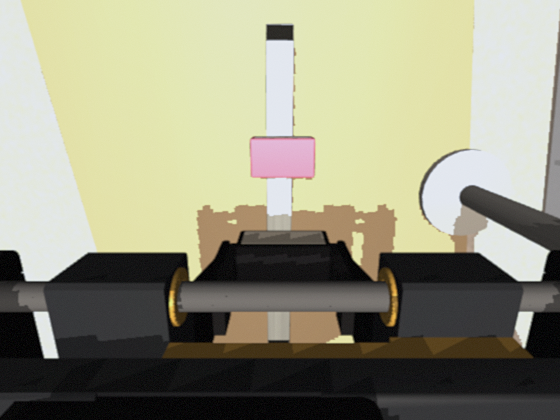

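Pink sits flat and square on the rail at (282,157), centred, with its overhang even on both sides. Next I lower black at the rail middle.

```bash
python3 -m crank '[[[-0.04,-0.03,0.6],0],[[0,0,0.6],0],[[0,0,0.6],0],[[0,0,0.6],0],[[0,0,0.3],0],[[0,0,0.15],0],[[0,0,0.08],0],[[0,0,0.03],0],[[0,0,0.03],0],[[0,0,0],0]]'
```

```text
time: 28.22
ee_pos: [0.5075, 0.0146, 0.0505]
eef_rot: [0.75, 0.662, 0.0, 0.0]
ft_force: [-1.2, 0.5, -0.5]
width: 0.0456
grip_force: 20.0
```

```bash
python3 -m crank '[[[0,0,0.02],0],[[0,0,0.02],0],[[0,0,0],0]]'
python3 -m crank '[[[0,0,0],0],[[0,0,0],0],[[0,0,0],0],[[0,0,-0.5],0],[[0,0,-0.9],0],[[0,0,-0.9],0],[[0,0,-0.9],0],[[0,0,-0.9],0],[[0,0,0],0]]' 0.8
python3 - <<'E'
from h import *
for n in("scene","side"):
    im,c=cam(n)
    for A,q,k in blobs(im,"lilac",20,60)[:2]: print(n,A,q[0],onz(c,q[0],.012).round(3))
plan(.415,-.40,.20,83)
E
```

```text
time: 28.6
ee_pos: [0.5076, 0.0146, 0.0499]
eef_rot: [0.75, 0.662, -0.0, 0.0]
ft_force: [-4.5, -2.0, 11.1]
width: 0.0461
grip_force: 20.0
time: 29.72
ee_pos: [0.5087, 0.015, 0.1747]
eef_rot: [0.749, 0.662, 0.001, 0.002]
ft_force: [1.1, -0.7, 0.9]
width: 0.0698
grip_force: 0.0
scene 62.5 (208.01824951171875, 170.1751708984375) [ 0.411 -0.349  0.012]
side 169.0 (261.82354736328125, 362.7059020996094) [ 0.42  -0.342  0.012]
shift [-14.09  -1.35  -0.91] yaw 82.9 turn -0.01 j7 -0.44 t 29.8
```

```bash
python3 -m crank '[[[-0.98,-0.2,-0.1],0],[[-0.98,-0.2,-0.1],0],[[-0.98,-0.1,-0.1],0],[[-0.98,-0.1,-0.1],0],[[-0.98,-0.1,-0.1],0],[[-0.98,-0.1,0],0],[[-0.98,-0.1,0],0],[[-0.98,-0.1,0],0],[[-0.98,-0.1,0],0],[[-0.98,0,0],0],[[-0.98,0,0],0],[[-0.98,0,0],0]]' 1
python3 -m crank '[[[-0.98,0,0],0],[[-0.98,0,0],0],[[0,0,0],0],[[0,0,0],0]]'
python3 look.py w7 lilac
```

```text
time: 31.32
ee_pos: [0.4309, -0.3331, 0.1869]
eef_rot: [0.749, 0.662, 0.0, -0.0]
ft_force: [1.0, -0.1, -0.4]
width: 0.087
grip_force: 0.0
time: 31.82
ee_pos: [0.4241, -0.3894, 0.1869]
eef_rot: [0.749, 0.662, 0.0, -0.0]
ft_force: [0.4, 0.3, 1.0]
width: 0.0871
grip_force: 0.0
lilac 1270.0 [270. 144.] ctr [ 0.4179 -0.3442  0.022 ] size [0.028 0.045] long dir 150.4
```

View pics/w7.png

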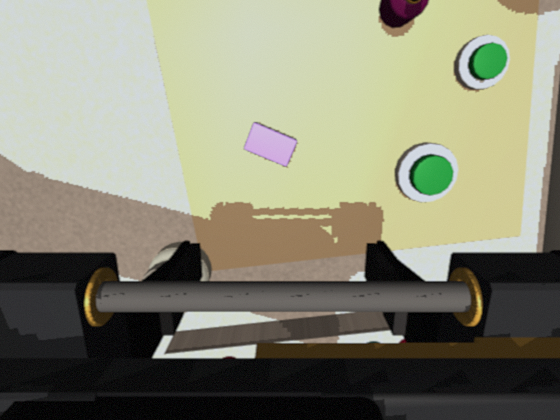

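Lilac is at (270,144), which gives (0.418,-0.344), with its long axis at 150°, so I need yaw 60°.

```bash
python3 -m crank '[[[0,0,0.5],0.7],[[0,0,0.5],0.7],[[0,0,0.5],0.7],[[0,0,0.5],0.7],[[0,0,0],0],[[0,0,0],0]]'
python3 -c "
from h import *
plan(.418,-.344,.0045,60.4)"
```

```text
time: 32.62
ee_pos: [0.4244, -0.3895, 0.128]
eef_rot: [0.863, 0.505, 0.0, 0.0]
ft_force: [-0.2, 0.7, -0.1]
width: 0.087
grip_force: 0.0
shift [ 1.22 -0.93  4.11] yaw 60.7 turn 0.03 j7 -0.08 t 32.6
```

```bash
python3 -m crank '[[[0.61,-0.47,0],0],[[0.61,-0.46,0],0],[[0,0,0.4],0],[[0,0,0.8],0],[[0,0,0.8],0],[[0,0,0.8],0],[[0,0,0.8],0],[[0,0,0.5],0],[[0,0,0],0],[[0,0,0],0]]' 1
python3 -m crank '[[[0,0,0],0],[[0,0,0],0],[[0,0,0],0],[[0,0,0],0],[[0,0,0],0],[[0,0,0],0],[[0,0,0],0],[[0,0,0],0]]' 0 20
python3 -m crank '[[[0,0,-0.9],0],[[0,0,-0.9],0],[[0,0,-0.9],0],[[0,0,-0.9],-0.7],[[0,0,-0.9],-0.7],[[0,0,0],-0.7],[[0,0,0],-0.7],[[0,0,0],0],[[0,0,0],0]]'
python3 -c "
from h import *
plan(.5077-.046*.122,.0150-.046*.993,.0505,83)"
```

```text
time: 33.88
ee_pos: [0.4181, -0.3446, 0.005]
eef_rot: [0.864, 0.504, 0.0, 0.001]
ft_force: [0.7, -0.9, 0.0]
width: 0.0872
grip_force: 0.0
time: 34.88
ee_pos: [0.4176, -0.3442, 0.0042]
eef_rot: [0.864, 0.504, -0.0, 0.0]
ft_force: [-0.1, -0.2, 1.2]
width: 0.0454
grip_force: 20.0
time: 36.0
ee_pos: [0.4176, -0.3441, 0.1391]
eef_rot: [0.75, 0.661, 0.0, -0.0]
ft_force: [-0.5, -0.2, 0.5]
width: 0.0462
grip_force: 20.0
shift [10.72  1.48  2.95] yaw 82.8 turn -0.03 j7 0.26 t 36.0
```

```bash
python3 -m crank '[[[0.975,0.135,0],0],[[0.975,0.135,0],0],[[0.975,0.135,0],0],[[0.975,0.135,0],0],[[0.975,0.135,0],0],[[0.975,0.135,0],0],[[0.975,0.135,0],0],[[0.975,0.135,0],0],[[0.975,0.135,0],0],[[0.975,0.135,0],0],[[0.97,0.13,0],0],[[0,0,0],0]]'
python3 -m crank '[[[0,0,0],0]]'
python3 - <<'E'
from h import *
im,c=cam("wrist"); cv2.imwrite("pics/w8.png",im[:,:,::-1])
plan(.5077-.046*.122,.0150-.046*.993,.0505,83)
E
```

```text
time: 37.5
ee_pos: [0.5017, -0.0279, 0.1393]
eef_rot: [0.749, 0.663, 0.0, -0.0]
ft_force: [-0.7, -0.4, 0.1]
width: 0.0458
grip_force: 20.0
time: 37.62
ee_pos: [0.5012, -0.031, 0.139]
eef_rot: [0.75, 0.662, -0.0, 0.0]
ft_force: [0.2, -0.3, -0.8]
width: 0.046
grip_force: 20.0
shift [0.03 0.03 2.95] yaw 82.8 turn -0.02 j7 -0.37 t 37.7
```

View pics/w8.png

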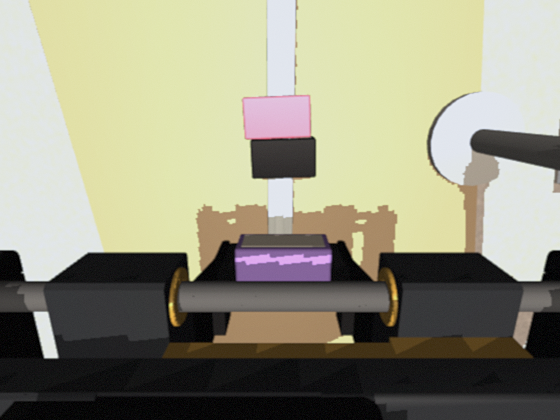

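Pink has shifted and now touches black: it is at (277,117), slightly off to the left and turned. Black is at (283,157). I'll place lilac first, then mend pink.

```bash
python3 -m crank '[[[0.03,0.03,0.6],0],[[0,0,0.6],0],[[0,0,0.6],0],[[0,0,0.6],0],[[0,0,0.3],0],[[0,0,0.15],0],[[0,0,0.07],0],[[0,0,0.03],0],[[0,0,0.03],0],[[0,0,0],0]]'
python3 -m crank '[[[0,0,0],0]]'
```

```text
time: 38.92
ee_pos: [0.5025, -0.0298, 0.0499]
eef_rot: [0.75, 0.662, 0.0, 0.0]
ft_force: [-1.0, -0.1, -0.5]
width: 0.0459
grip_force: 20.0
time: 39.05
ee_pos: [0.5025, -0.0297, 0.0499]
eef_rot: [0.75, 0.662, 0.0, 0.0]
ft_force: [0.1, -0.0, -0.8]
width: 0.0462
grip_force: 20.0
```

```bash
python3 -m crank '[[[0,0,0.02],0],[[0,0,0.02],0],[[0,0,0],0]]'
python3 -m crank '[[[0,0,0],0],[[0,0,0],0],[[0,0,0],0],[[0,0,-0.4],0],[[0,0,-0.8],0],[[0,0,-0.9],0],[[0,0,-0.9],0],[[0,0,-0.9],0],[[-0.8,0,-0.9],0],[[-0.8,0,-0.5],0],[[-0.5,0,0],0],[[0,0,0],0]]' 0.8
python3 - <<'E'
from h import *
im,c=cam("wrist"); cv2.imwrite("pics/w9.png",im[:,:,::-1])
h=cv2.cvtColor(im,cv2.COLOR_RGB2HSV)
for col in("pink","black","lilac"):
    for A,q,k in blobs(im,col,200,60)[:3]:
        if q[0][1]<230: 
            P=[onz(c,p,.067) for p in cv2.boxPoints(q)];e=[P[1]-P[0],P[2]-P[1]];v=max(e,key=np.linalg.norm)
            m=np.mean(P,0)-[.5075,.015,.067];y=np.radians(83)
            print(col,A,np.round(q[0]),np.mean(P,0).round(4),"along",round(m[0]*np.cos(y)+m[1]*np.sin(y),4),"across",round(m[0]*np.sin(y)-m[1]*np.cos(y),4),np.round([np.linalg.norm(i) for i in e],3),round(np.degrees(np.arctan2(v[1],v[0]))%180,1))
plan(.51,.06,.1)
E
```

```text
time: 39.42
ee_pos: [0.5025, -0.0297, 0.0491]
eef_rot: [0.75, 0.662, -0.0, 0.0]
ft_force: [-4.4, -1.0, 9.3]
width: 0.0459
grip_force: 20.0
time: 40.92
ee_pos: [0.4942, -0.093, 0.2071]
eef_rot: [0.75, 0.661, -0.0, -0.0]
ft_force: [-1.3, -0.2, 0.7]
width: 0.0695
grip_force: 0.0
black 1354.5 [487.  65.] [ 0.6789 -0.0037  0.067 ] along 0.0023 across 0.1724 [0.069 0.022] 10.6
black 471.0 [545. 136.] [ 0.7327 -0.073   0.067 ] along -0.0599 across 0.2342 [0.12  0.006] 92.4
shift [ 5.09 -0.1   3.57] yaw 82.9 turn 0 j7 -0.17 t 41.0
```

View pics/w9.png

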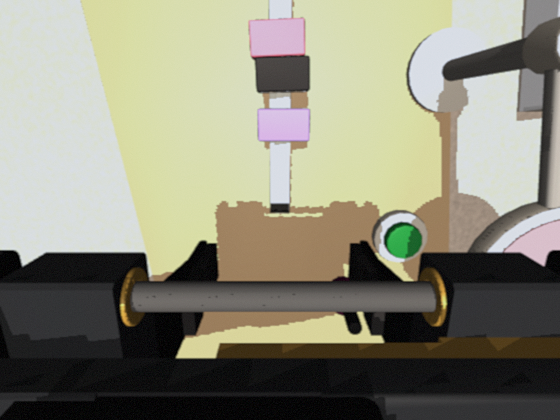

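Run:
```python
from h import *
im,c=cam("wrist")
y=np.radians(83)
for n,b in(("pink",(249,18,305,56)),("black",(256,57,310,91)),("lilac",(258,108,310,141))):
    p=onz(c,((b[0]+b[2])/2,(b[1]+b[3])/2),.067);m=p-[.5075,.015,.067]
    print(n,p.round(4),"along",round(m[0]*np.cos(y)+m[1]*np.sin(y),4),"across",round(m[0]*np.sin(y)-m[1]*np.cos(y),4))
for uv in((280,205),(279.5,102),(279.5,8)):
    m=onz(c,uv,.045)-[.5075,.015,.045];print("rail across",round(m[0]*np.sin(y)-m[1]*np.cos(y),4),"along",round(m[0]*np.cos(y)+m[1]*np.sin(y),4))
a=im[0:150,235:330]; cv2.imwrite("pics/z9.png",cv2.resize(a,None,fx=4,fy=4,interpolation=cv2.INTER_CUBIC)[:,:,::-1])
```

```text
pink [0.5066 0.0413 0.067 ] along 0.0259 across -0.0041
black [0.508  0.0124 0.067 ] along -0.0025 across 0.0008
lilac [ 0.5036 -0.0289  0.067 ] along -0.044 across 0.0015
rail across -0.0026 along -0.124
rail across -0.0026 along -0.0246
rail across -0.0021 along 0.0529
```

View pics/z9.png

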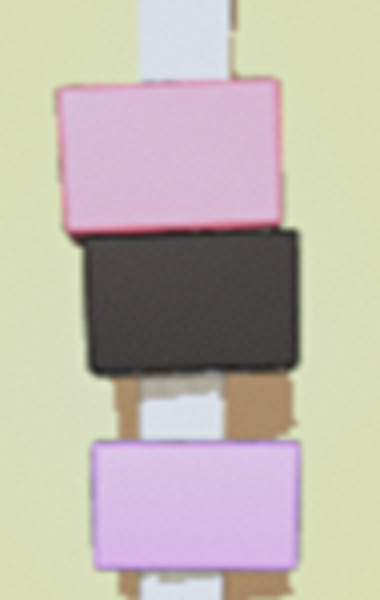

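Pink was knocked up against black and turned about 3°. Black and lilac sit about 3 mm to the +x side. I'll re-centre lilac and black by re-gripping, and move pink apart.

```bash
python3 -c "
from h import *
plan(.4997,-.0284,.049,83)"
```

```text
shift [ 2.1  -0.07  5.27] yaw 83.0 turn -0.01 j7 -0.17 t 41.0
```

```bash
python3 -m crank '[[[0.7,-0.02,0],0],[[0.7,-0.03,0],0],[[0.7,-0.02,0],0],[[0,0,0.8],0],[[0,0,0.8],0],[[0,0,0.8],0],[[0,0,0.8],0],[[0,0,0.8],0],[[0,0,0.8],0],[[0,0,0.47],0],[[0,0,0],0],[[0,0,0],0]]' 0.8
python3 -m crank '[[[0,0,0],0],[[0,0,0],0],[[0,0,0],0],[[0,0,0],0],[[0,0,0],0],[[0,0,0],0],[[0,0,0],0]]' 0.5 5
python3 -m crank '[[[0,0,0],0],[[0,0,0],0],[[0,0,0],0],[[0,0,0],0]]' 0.75
python3 -c "
from h import *
plan(.4997,-.0284,.049,83)
plan(.5047,.0128,.12,83)"
```

```text
time: 42.52
ee_pos: [0.5008, -0.0291, 0.0502]
eef_rot: [0.749, 0.662, 0.0, 0.0]
ft_force: [-0.7, 0.0, 1.0]
width: 0.0694
grip_force: 0.0
time: 43.4
ee_pos: [0.5004, -0.0295, 0.0496]
eef_rot: [0.75, 0.662, -0.0, 0.0]
ft_force: [-1.0, -1.3, 4.1]
width: 0.0459
grip_force: 5.0
time: 43.9
ee_pos: [0.5002, -0.0294, 0.0494]
eef_rot: [0.749, 0.662, -0.0, -0.0]
ft_force: [0.6, -0.2, -0.4]
width: 0.0651
grip_force: 0.0
shift [ 0.03 -0.02  0.01] yaw 82.9 turn -0.01 j7 -0.48 t 43.9
shift [ 1.41 -0.03 -2.35] yaw 82.9 turn -0.01 j7 -0.48 t 43.9
```

```bash
python3 -m crank '[[[0,0,-0.6],0],[[0,0,-0.6],0],[[0,0,-0.6],0],[[0.7,-0.01,0],0],[[0.7,-0.01,0],0],[[0,0,0],0],[[0,0,0.6],0],[[0,0,0.6],0],[[0,0,0.6],0],[[0,0,0],0],[[0,0,0],0]]' 0.8
python3 -m crank '[[[0,0,0],0],[[0,0,0],0],[[0,0,0],0],[[0,0,0],0],[[0,0,0],0],[[0,0,0],0],[[0,0,0],0]]' 0.5 5
python3 -m crank '[[[0,0,0],0],[[0,0,0],0],[[0,0,0],0],[[0,0,-0.6],0],[[0,0,-0.6],0],[[0,0,-0.6],0],[[0,0,0],0]]' 0.8
python3 -c "
from h import *
plan(.5066,.0413,.049,80)"
```

```text
time: 45.28
ee_pos: [0.505, 0.0126, 0.0496]
eef_rot: [0.749, 0.662, 0.0, -0.0]
ft_force: [0.3, 0.3, 0.0]
width: 0.0698
grip_force: 0.0
time: 46.15
ee_pos: [0.5051, 0.0122, 0.0496]
eef_rot: [0.75, 0.662, 0.0, 0.0]
ft_force: [0.1, -0.4, 4.6]
width: 0.0462
grip_force: 5.0
time: 47.02
ee_pos: [0.506, 0.0122, 0.1054]
eef_rot: [0.75, 0.662, 0.001, 0.001]
ft_force: [-0.4, -0.5, -0.1]
width: 0.0696
grip_force: 0.0
shift [ 0.96 -0.11  1.88] yaw 82.9 turn 0.36 j7 -0.51 t 47.0
```

```bash
python3 -m crank '[[[0.48,-0.05,0],-0.3],[[0.48,-0.05,0],0],[[0,0,0],0],[[0,0,0.6],0],[[0,0,0.6],0],[[0,0,0.6],0],[[0,0,0.05],0],[[0,0,0],0],[[0,0,0],0]]' 0.8
python3 -m crank '[[[0,0,0],0],[[0,0,0],0],[[0,0,0],0],[[0,0,0],0],[[0,0,0],0],[[0,0,0],0],[[0,0,0],0],[[0,0,0],0]]' 0.4 15
python3 -m crank '[[[0,0,-0.2],0],[[0,0,-0.4],0],[[0,0,0],0.3],[[0,0,0],0]]'
python3 -c "
from h import *
plan(.5104,.0590,.0495,83)"
```

```text
time: 48.15
ee_pos: [0.5053, 0.0413, 0.0485]
eef_rot: [0.736, 0.678, 0.0, 0.0]
ft_force: [-0.5, 0.8, -0.2]
width: 0.0695
grip_force: 0.0
time: 49.15
ee_pos: [0.5049, 0.0412, 0.048]
eef_rot: [0.735, 0.678, 0.0, 0.0]
ft_force: [-0.6, -0.6, 3.4]
width: 0.0458
grip_force: 15.0
time: 49.65
ee_pos: [0.5052, 0.0413, 0.0666]
eef_rot: [0.749, 0.662, 0.0, 0.0]
ft_force: [-0.2, 0.4, -0.7]
width: 0.0458
grip_force: 15.0
shift [0.61 0.1  0.57] yaw 82.9 turn -0.01 j7 -0.61 t 49.6
```

```bash
python3 -m crank '[[[0.3,0.05,0],0],[[0.31,0.05,0],0],[[0,0,0],0],[[0,0,0.3],0],[[0,0,0.2],0],[[0,0,0.08],0],[[0,0,0.04],0],[[0,0,0.02],0],[[0,0,0],0],[[0,0,0],0]]'
python3 -m crank '[[[0,0,0],0],[[0,0,0],0],[[0,0,0],0],[[0,0,-0.4],0],[[0,0,-0.8],0],[[0,0,-0.9],0],[[0,0,-0.9],0],[[-0.9,0,-0.9],0],[[-0.9,0,-0.5],0],[[-0.9,0,0],0],[[-0.9,0,0],0],[[0,0,0],0]]' 0.8
python3 - <<'E'
from h import *
im,c=cam("wrist")
cv2.imwrite("pics/w10.png",cv2.resize(im[0:240,180:480],None,fx=2.5,fy=2.5)[:,:,::-1])
a,ca=cam("scene")
plan(.679,-.1605,.26,92)
E
```

```text
time: 50.9
ee_pos: [0.5099, 0.0589, 0.0477]
eef_rot: [0.75, 0.662, -0.001, 0.0]
ft_force: [-8.2, -1.7, 16.9]
width: 0.0454
grip_force: 15.0
time: 52.4
ee_pos: [0.4966, -0.0502, 0.1793]
eef_rot: [0.751, 0.661, -0.0, 0.0]
ft_force: [-0.5, 0.5, 0.3]
width: 0.0698
grip_force: 0.0
shift [-2.99  6.49 -2.69] yaw 82.9 turn -1.14 j7 -0.29 t 52.5
```

View pics/w10.png

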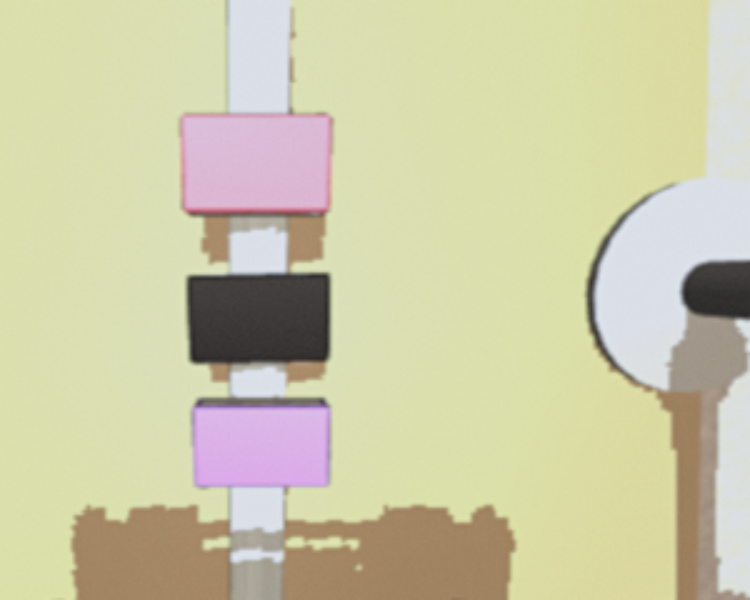

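All three blocks are flat, square, centred and about 44 mm apart on the rail. Next I swing the lamp back.

```bash
python3 -m crank '[[[0,0,-0.9],0],[[0,0,-0.9],0],[[0,0,-0.9],0],[[-0.43,0.93,0],0],[[-0.43,0.93,0],0],[[-0.43,0.93,0],0],[[-0.43,0.93,0],0],[[-0.43,0.93,0],0],[[-0.43,0.93,0],0],[[-0.41,0.91,0],-0.6],[[0,0,0],-0.6],[[0,0,0],0]]' 1
python3 -m crank '[[[0,0,0],0]]'
python3 - <<'E'
from h import *
plan(.679,-.1605,.172,92)
a,ca=cam("scene")
b,cb=cam("side")
E
```

```text
time: 54.0
ee_pos: [0.6793, -0.1594, 0.2597]
eef_rot: [0.691, 0.723, 0.001, -0.001]
ft_force: [-0.8, -1.1, 0.4]
width: 0.0869
grip_force: 0.0
time: 54.12
ee_pos: [0.6789, -0.1601, 0.2601]
eef_rot: [0.692, 0.722, 0.0, 0.0]
ft_force: [0.4, 0.6, 0.3]
width: 0.0869
grip_force: 0.0
shift [-0.01  0.    2.94] yaw 92.5 turn 0.06 j7 -0.08 t 54.1
```

```bash
python3 -m crank '[[[0,0,0.7],0.06],[[0,0,0.7],0],[[0,0,0.7],0],[[0,0,0.7],0],[[0,0,0.14],0],[[0,0,0],0],[[0,0,0],0]]' 1
python3 -m crank '[[[0,0,0],0],[[0,0,0],0],[[0,0,0],0],[[0,0,0],0],[[0,0,0],0],[[0,0,0],0],[[0,0,0],0],[[0,0,0],0],[[0,0,0],0],[[0,0,0],0],[[0,0,0],0]]' 0 20
python3 -c "
from h import *
plan(.5138,.0150,.172,-6)"
```

```text
time: 55.1
ee_pos: [0.6793, -0.1611, 0.1725]
eef_rot: [0.695, 0.719, 0.0, 0.001]
ft_force: [0.3, 0.4, 0.8]
width: 0.0869
grip_force: 0.0
time: 56.48
ee_pos: [0.6789, -0.1612, 0.1715]
eef_rot: [0.695, 0.719, 0.0, 0.0]
ft_force: [0.4, 0.4, -0.4]
width: 0.0172
grip_force: 20.0
shift [ 6.06 -5.29 -0.02] yaw 92.0 turn -10.25 j7 -0.12 t 56.5
```

```bash
python3 -m crank '[[[0.03,-0.557,0],0.75],[[0.03,-0.557,0],0.75],[[0.03,-0.557,0],0.75],[[0.03,-0.557,0],0.75],[[0.03,-0.557,0],0.75],[[0.03,-0.557,0],0.75],[[0.03,-0.557,0],0.75],[[0.03,-0.557,0],0.75],[[0,0,0],0]]'
python3 -m crank '[[[0.03,-0.557,0],0.75],[[0.03,-0.557,0],0.75],[[0.03,-0.557,0],0.75],[[0.03,-0.557,0],0.75],[[0.03,-0.557,0],0.75],[[0.03,-0.557,0],0.75],[[0.03,-0.557,0],0.75],[[0,0,0],0],[[0,0,0],0]]'
python3 -c "
from h import *
plan(.5138,.0150,.172,-5.7)"
```

```text
time: 57.6
ee_pos: [0.5575, -0.1116, 0.1715]
eef_rot: [0.927, 0.376, -0.001, 0.0]
ft_force: [-1.5, 1.1, -2.0]
width: 0.0171
grip_force: 20.0
time: 58.72
ee_pos: [0.5132, -0.0067, 0.1714]
eef_rot: [1.0, 0.02, -0.001, -0.0]
ft_force: [-5.7, 1.4, 1.5]
width: 0.017
grip_force: 20.0
shift [ 0.05 -0.72 -0.02] yaw 2.3 turn 1.0 j7 -1.75 t 58.7
```

```bash
python3 -m crank '[[[0.03,-0.4,0],0.5],[[0.02,-0.34,0],0.5],[[0,0,0],0],[[0,0,0],0]]'
python3 -c "
from h import *
plan(.5138,.0150,.172,-5.7)"
python3 -m crank '[[[0,0,0],0],[[0,0,0],0],[[0,0,0],0],[[0,0,-0.8],0],[[0,0,-0.8],0],[[0,0,-0.8],0],[[0,0,-0.8],0],[[0,0,0],0]]' 0.6
python3 - <<'E'
from h import *
im,c=cam("wrist");a,ca=cam("scene")
cv2.imwrite("pics/w11.png",np.hstack([im[0:250,100:480],cv2.resize(a[140:300,140:400],(406,250))])[:,:,::-1])
import pickle;pickle.dump(c,open("w11.pkl","wb"))
plan(.626,-.294,.25)
E
```

```text
time: 59.22
ee_pos: [0.514, 0.0159, 0.1714]
eef_rot: [0.999, -0.049, -0.002, -0.0]
ft_force: [-11.0, 3.4, 4.5]
width: 0.0172
grip_force: 20.0
shift [-0.    0.03 -0.02] yaw -5.7 turn 0.0 j7 -1.93 t 59.2
time: 60.22
ee_pos: [0.5161, 0.0154, 0.2692]
eef_rot: [0.999, -0.052, 0.002, 0.0]
ft_force: [-0.7, -0.1, -0.4]
width: 0.0518
grip_force: 0.0
shift [4.75 9.87 0.57] yaw -6.0 turn 0 j7 -1.88 t 60.3
```

View pics/w11.png

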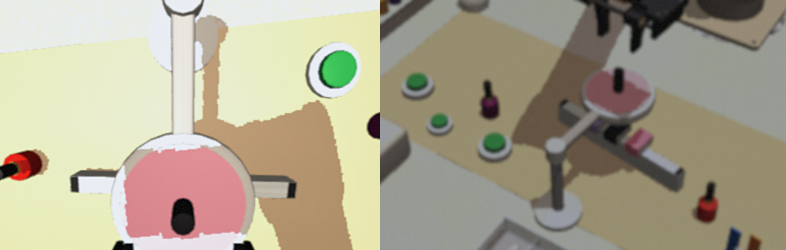

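The lamp head is centred over the rail middle with the blocks beneath it. Next is the button.

```bash
python3 -m crank '[[[0,0.95,0],0],[[0,0.95,0],0],[[0,0.95,0],0],[[0.3,0.95,0],0],[[0.3,0.95,0],0],[[0.3,0.95,0],0],[[0.3,0.95,0],0],[[0.3,0.95,0.5],0],[[0.5,0.95,0.5],0],[[0.5,0.95,0.5],0],[[0,0.37,0.5],0],[[0,0,0],0]]' 0
python3 - <<'E'
from h import *
im,c=cam("wrist")
for A,q,k in blobs(im,"green",100): print(A,np.round(q[0]),np.round(q[1]),onz(c,q[0],.02).round(4))
b,cb=cam("scene")
for A,q,k in blobs(b,"green",20): print(A,np.round(q[0],1))
plan(.626,-.294,.05)
E
```

```text
time: 61.82
ee_pos: [0.5579, -0.2874, 0.2058]
eef_rot: [0.999, -0.053, -0.001, -0.001]
ft_force: [-0.6, 0.1, -0.4]
width: 0.0004
grip_force: 0.0
1158.0 [164. 138.] [38. 39.] [ 0.6193 -0.1717  0.02  ]
1069.5 [384. 160.] [37. 37.] [ 0.5724 -0.3946  0.02  ]
676.0 [282. 117.] [29. 30.] [ 0.6272 -0.2943  0.02  ]
96.0 [213. 230.]
58.5 [163.5 190.5]
52.0 [177.5 216.5]
shift [2.25 0.04 5.27] yaw -5.9 turn 0 j7 -1.46 t 61.9
```

```bash
python3 -m crank '[[[0.76,0.02,0],0],[[0.76,0.02,0],0],[[0.77,0.01,0],0],[[0,0,0],0],[[0,0,0.9],0],[[0,0,0.9],0],[[0,0,0.9],0],[[0,0,0.9],0],[[0,0,0.8],0],[[0,0,0.6],0],[[0,0,0],0],[[0,0,0],0]]' 0
python3 -m crank '[[[0,0,0.1],0],[[0,0,0.1],0],[[0,0,0.1],0],[[0,0,0.1],0],[[0,0,0],0]]'
```

```text
time: 63.42
ee_pos: [0.6276, -0.2956, 0.0589]
eef_rot: [0.999, -0.052, 0.001, 0.0]
ft_force: [0.4, -1.0, -0.3]
width: 0.0004
grip_force: 0.0
time: 64.05
ee_pos: [0.6269, -0.2955, 0.0452]
eef_rot: [0.999, -0.052, -0.0, -0.0]
ft_force: [0.0, -0.1, 0.5]
width: 0.0006
grip_force: 0.0
```

```bash
python3 -m crank '[[[0,0,0.12],0],[[0,0,0.12],0],[[0,0,0.12],0],[[0,0,0.12],0],[[0,0,0],0]]'
python3 -m crank '[[[0,0,0.07],0],[[0,0,0.07],0],[[0,0,0],0]]'
python3 -m crank '[[[0,0,0.07],0],[[0,0,0.07],0],[[0,0,0],0]]'
```

```text
time: 64.68
ee_pos: [0.6268, -0.2954, 0.0307]
eef_rot: [0.999, -0.052, -0.0, -0.0]
ft_force: [0.0, 1.1, -0.0]
width: 0.0004
grip_force: 0.0
time: 65.05
ee_pos: [0.627, -0.2956, 0.0268]
eef_rot: [0.999, -0.052, -0.0, 0.0]
ft_force: [0.9, 0.2, 0.3]
width: 0.0003
grip_force: 0.0
time: 65.42
ee_pos: [0.627, -0.2956, 0.0227]
eef_rot: [0.999, -0.052, -0.0, 0.0]
ft_force: [0.0, 0.7, 0.1]
width: 0.0007
grip_force: 0.0
```

```bash
python3 -m crank '[[[0,0,0.07],0],[[0,0,0.07],0],[[0,0,0],0]]'
python3 -m crank '[[[0,0,0.05],0],[[0,0,0.05],0],[[0,0,0],0]]'
python3 -m crank '[[[0,0,0.05],0],[[0,0,0],0]]'
```

```text
time: 65.8
ee_pos: [0.6272, -0.2956, 0.0187]
eef_rot: [0.999, -0.052, 0.0, 0.0]
ft_force: [-0.1, 0.1, 3.9]
width: 0.0003
grip_force: 1.8
time: 66.18
ee_pos: [0.6273, -0.2956, 0.0165]
eef_rot: [0.999, -0.052, 0.0, 0.0]
ft_force: [-4.0, 0.7, 10.9]
width: 0.0008
grip_force: 5.4
time: 66.42
ee_pos: [0.6273, -0.2957, 0.0163]
eef_rot: [0.999, -0.052, 0.0, 0.0]
ft_force: [-8.4, 2.6, 21.0]
width: 0.0005
grip_force: 10.4
```

```bash
python3 -m crank '[[[0,0,0],0],[[0,0,-0.3],0],[[0,0,-0.8],0],[[0,0,-0.9],0],[[0,0,-0.9],0],[[0,0,-0.9],0],[[0,0,-0.9],0],[[0,0,-0.9],0],[[-0.9,0.3,0],0],[[-0.9,0.3,0],0],[[0,0,0],0],[[0,0,0],0]]'
python3 - <<'E'
from h import *
a,ca=cam("scene");b,cb=cam("side")
cv2.imwrite("pics/fin.png",np.hstack([cv2.resize(a[140:320,140:400],(400,277)),cv2.resize(b[130:330,200:420],(305,277))])[:,:,::-1])
E
```

```text
time: 67.92
ee_pos: [0.572, -0.3075, 0.1828]
eef_rot: [0.999, -0.052, 0.001, 0.0]
ft_force: [0.4, 0.4, -1.5]
width: 0.0005
grip_force: 0.0
```

View pics/fin.png

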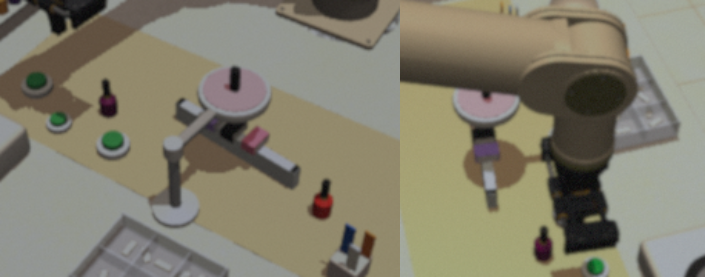

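The pictures show pink, black and lilac on the rail beneath the lamp head, and both bottles standing. Handing in.

```bash
python3 -c "
from bench import r
print(r.close_job())"
```

```text
the job is handed in; nothing more can be done
None
```

The job is handed in at about 68 s: the pink, black and lilac blocks (the only ones there) lie flat and centred on the rail under the re-centred lamp, the smallest green button was pressed to its stop, and both bottles are still standing.

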